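# Square up a mended computer case corner

## Robot

A 6-joint arm with a two-finger parallel gripper is mounted at the origin on the work surface. World frame = base frame: x ahead of the robot, y to its left, z up, the work surface at z = 0. Lengths are in m, angles in degrees, forces in N, time in s.
With the tool pointing down it reaches from about 0.35 to 0.875 m from the base axis. Payload 4.2 kg.
Tool frame: the origin (TCP) lies on the centre line of the jaws, within the pads' length; the fingertips stand 19 mm ahead of it and the grasp point (between the pads) is the TCP; x points along the fingers, y is the direction in which the jaws open and shut, and the axes are right-handed (so a half turn about x gives the same grasp; the last joint's range is limited). The gripper opens to 87 mm and grips with 3 to 60 N. Pads are 19 mm wide; open, the fingers measure 117 mm over their backs; the gripper's body (75 mm by 190 mm) begins 51 mm behind the grasp point.
Start: joints at [-58.694, 22.042, 0.453, 0, -68.411, -14.817], TCP at [0.177, -0.599, 0.242] pointing down, gripper open.
Joint ranges: [-179.83, 179.83], [-69.29, 118.12], [-61.27, 80.66], [-181.25, 117.63], [-171.15, -9.14], [-177.46, 177.46]. Speed limits (degrees/s): [159.86, 159.86, 180, 180, 180, 180].

## Interface

Orientations are given as a 3x3 rotation matrix whose columns are the frame's x, y, z axes.
In Python, from station import r, viewer, job, spotter gives the robot as it stands.
- The arm moves only by the tool play_rows, never from a script. Its argument "commands" is a list of rows, each an object of numbers: "fingers": the gripper command: -1 is fully open, 1 is shut, values between are in proportion; "tx", "ty", "tz": the shift along the tool's x, y, z normalised to -1 to 1, where 1 is 750 mm; "ax", "ay", "az": the turn, a rotation vector about the tool's x, y, z normalised to -1 to 1, where 1 is pi rad. In form: [{"fingers": .., "tx": .., "ty": .., "tz": .., "ax": .., "ay": .., "az": ..}, ...]. A call has 1 to 5 rows; each row is the pose to reach, as a shift and turn from the pose commanded when the call began, along the tool's axes at that moment, turning the shorter way round; what a row does not reach only later rows make up. A row lasts 1/12 s, in which the tool goes at most 41.7 mm and 7.16 degrees, less where a joint would pass 70% of its speed; a pose out of reach is approached as far as the arm can. A call with a number of a shift or a turn outside -1 to 1 is refused whole. A call with a gripper value outside its range is refused whole. The fingers move at their own pace and stop on an object; the grip force is fixed at half the most. Time passes only in rows, so rows that repeat a pose let the fingers close. It gives the time, the measured TCP pose, the force and the opening at its end, in the units of the state.
- r.sense(): the state, without advancing time (a new reading comes with each control period).
- viewer.capture(name): name is "scene" or "top" or "wrist"; returns a dict with "image" (480x640x3 uint8, red, green, blue), "fx", "fy", "cx", "cy" (pixels), "dist" ([k1, k2, p1, p2, k3] as OpenCV has them; the pictures are not rectified), "R" (3x3) and "t" (3): a world point X has camera coordinates R X + t; the wrist camera has in their place "mount" (4x4, takes a point from camera to tool coordinates, whose origin is the TCP and whose axes are the tool frame's). Camera axes: x right, y down, z forward; pixel columns grow to the right and rows downward; lengths in m; the calibration is good to about 2 mm. A picture is of the moment at which its call begins: read the wrist's pose just before it. There is no depth.
- job.finish_job(): hands the job in, once; it reports no verdict.
Trained networks look in a picture, given as the dict that the camera call returned (one of the last four; its "shot" number tells which), for a name from the list of things; names that differ only in an ending like _2 or _b are one class to them, and where a whole thing is asked for, a point or a joint stands for the part that bears it (a point fixed in the world has none). Each returns a list of dicts, best first, with "score" (0 to 1); they miss things now and then, are a little off and sometimes report something else, mostly with a low value. They report only what shows in the picture. A call takes as long as a camera call. They do not tell look-alikes from the thing itself.
- spotter.find_in(name, picture): "uv" ([column, row] in pixels, amid what is visible of it).
- spotter.silhouettes(name, picture): "region" (480x640 bool, what is visible of it) and "uv" ([column, row] in pixels, amid what is visible of it).
The state is a dict: "time_s": time; "joints": joint angles; "joint_velocities": joint speeds; "effort": joint torques, N m; "tcp_pos": TCP position; "ee_rot": TCP orientation; "wrist_force": force on the tool from outside, world axes, zero at the start; "moment": the same for the moment, N m; "gripper_width": opening from 0.0 (shut) to 1.0 (fully open).
Only numpy, scipy, OpenCV 4.12 (cv2) and the standard library are available. Lean on these libraries where they do the work, as an engineer would, in place of code of your own. Each camera call takes 0.05 s, during which the arm holds its last target. There are 200 camera calls.

## Task

The open computer shell on the holding plate has a freshly glued corner: the far left one, with the small steel bracket outside. First pump the plate's sprung hand lever through at least three full strokes, all the way down and all the way back up each time, so that the plate grips the shell; then take the aluminium clamping square (its upright post is the handle), set it flat on the shell's floor, heel into that corner, and press it gently in until both its outer faces lie against the two walls. Finish while still gripping it and pressing it square into the corner, with the lever left up and the bottle, solder spool and screwdriver left alone.

Things in the scene. Friction and masses are not known exactly. Their poses are not given: they have to be found in the camera images.
- holder: Dark grey holding plate, 224 (x) by 370 (y, -220 to +150) by 12 mm, fixed to the table, with an open beige computer shell and a hand pump on it. Origin at table height under the shell's centre; x points to the shell's far wall, y to its left wall; yaw within 0.2 rad. Pump cheeks 74 mm high at x 60 to 110, y -206 to -154 mm. The shell is a tray 180 (x) by 260 (y) mm outside, rim 44 mm above the table
- corner (a point): Inside corner where the shell's far (+x) and left (+y) walls meet, at its floor, 16 mm above the table. Axes as holder: the free inside is towards -x and -y. A small steel L bracket is seen outside this corner. Four screw posts 12 mm high on the shell's floor lie 160 mm and more to -y, clear of the work
- far_wall: The shell's far wall: 5 mm thick, 260 mm long along y, 28 mm high above the shell's floor. Origin at the middle of its lower edge; inner face 2.5 mm to -x. Fixed to the holder
- left_wall: The shell's left wall: 5 mm thick, 180 mm long along x, 28 mm high above the shell's floor. Origin at the middle of its lower edge; inner face 2.5 mm to -y. Fixed to the holder
- pump_lever (a joint): Lever angle: 0 = up, held by its spring; 0.55 = fully down, at a stop. A stroke is full from below 0.06 to above 0.48. Hinged about the holder's y axis at lever_pivot, the arm points to the holder's -x, 0.35 rad above level when up, 0.2 below when down. Springs back by itself in under a second; pressing on the pad takes about 4 N (top) to 8 N (bottom)
- lever_pad (a point): Centre of the top face of the black paddle at the end of the pump lever: 50 mm (along the lever) by 40 mm by 10 mm, 130 mm from the pivot. About 111 mm above the table when up, 41 mm when down; it moves with the lever. Press it down from above
- lever_pivot (a point): The lever's hinge axis, 62 mm above the table, fixed to the holder
- square: Loose aluminium L-shaped clamping square, 0.2 to 0.45 kg, lying flat; legs 18 mm wide, 22 mm high. Origin on its underside, under the grip post. The outer faces lie in its planes x = +50 and y = +50 mm, from 8 mm (relieved tip) to 110 mm from the heel. A 10 mm web joins the legs. Home when its x and y axes are the holder's and its heel is at corner
- heel (a point): The point on the underside where the square's two outer faces would meet: 50 mm in x and 50 mm in y from its origin
- post_top (a point): Top centre of the square's upright grip post, 75 mm above its underside, straight above its origin. The post is 24 by 24 mm, its flats turned 45 degrees to the legs: two flats face along the heel direction (+x +y of the square) and back
- bottle: White plastic bottle with a red cap, 56 mm across, 150 mm high; origin at its base; leave alone
- spool: Steel-grey solder spool, 60 mm across, 42 mm high; origin at its base; leave alone
- screwdriver: Screwdriver lying on the table; leave alone
Mind the look-alikes: they are no part of the job. Leave any orange or pink look-alike of the square alone.

How it is judged:
By the outcome, as a careful person would: the job done as asked, in the order asked, and still so for the second after the job is handed in, while the arm keeps its last pose, push and grip.
It also fails if it takes over 69 s, if anything falls off the work surface, if the arm or the gripper's body presses on something with over 40 N, if the wrist force passes 120 N, or if a joint passes its speed limit or range.

## Working session

There is one attempt and no reset: what is moved stays moved. The work goes in short steps, Python scripts to look and compute and a tool call to move; the robot and the scene stay as the last step left them, time stands still between calls to the robot, and variables do not carry over. Pictures are saved under pics/ and viewed, about 8 in all and at most 12, crops included, and the job is handed in when it is done.

Besides the shell and the picture viewer there is one more tool, called after ">>>" as name([rows], argument=value, ...), one row to a line, values as JSON. play_rows: Moves the arm, as the interface text tells. Its arguments: {"type":"object","properties":{"commands":{"type":"array"}},"required":["commands"]}

```bash
ls; mkdir -p pics
cat > h.py <<'E'
import numpy as np, cv2
from station import r, viewer, job, spotter
def K(p): return np.array([[p['fx'],0,p['cx']],[0,p['fy'],p['cy']],[0,0,1.]]), np.array(p['dist'],float)
def ext(p, s=None):
    if 'R' in p: return np.array(p['R']), np.array(p['t'])
    M=np.array(p['mount']); T=np.eye(4); T[:3,:3]=s['ee_rot']; T[:3,3]=s['tcp_pos']
    W=np.linalg.inv(T@M); return W[:3,:3],W[:3,3]
def at_z(p,uv,z,s=None):
    k,d=K(p); R,t=ext(p,s); n=cv2.undistortPoints(np.array(uv,float).reshape(-1,1,2),k,d).reshape(-1,2)
    c=-R.T@t; D=np.c_[n,np.ones(len(n))]@R; z=np.broadcast_to(z,len(n))
    return c+D*((z-c[2])/D[:,2])[:,None]
def proj(p,X,s=None):
    k,d=K(p); R,t=ext(p,s); return cv2.projectPoints(np.array(X,float).reshape(-1,3),cv2.Rodrigues(R)[0],t,k,d)[0].reshape(-1,2)
def save(n,im): cv2.imwrite('pics/'+n,im[:,:,::-1])
E
python3 - <<'E'
from h import *
im=[]
for c in ['top','scene']:
    p=viewer.capture(c); im.append(p['image']); save(c+'1.png',p['image'])
    R,t=ext(p); print(c,-R.T@t,R[2])
    for n in ['holder','far_wall','left_wall','lever_pad','lever_pivot','square','heel','post_top','corner','bottle','spool','screwdriver']:
        try:
            f=spotter.find_in(n,p); print(n,[(np.round(x['uv']).tolist(),round(x['score'],2)) for x in f[:4]])
        except Exception as e: print(n,e)
E
```

```text
pics
top [0.45654935 0.13814388 1.06402287] [ 0.12055218 -0.02328106 -0.99243396]
holder [([431.0, 262.0], 0.76)]
far_wall [([425.0, 221.0], 0.83)]
left_wall [([362.0, 258.0], 0.76), ([426.0, 262.0], 0.3)]
lever_pad [([501.0, 280.0], 0.79)]
lever_pivot [([429.0, 264.0], 0.98)]
square [([226.0, 266.0], 0.94), ([148.0, 304.0], 0.83)]
heel [([223.0, 354.0], 0.91), ([144.0, 303.0], 0.86), ([224.0, 265.0], 0.59)]
post_top [([148.0, 306.0], 0.83), ([218.0, 352.0], 0.76), ([222.0, 265.0], 0.67)]
corner [([428.0, 262.0], 0.73)]
bottle [([230.0, 182.0], 0.79), ([499.0, 284.0], 0.16)]
spool [([313.0, 168.0], 0.92)]
screwdriver [([451.0, 151.0], 0.94), ([501.0, 278.0], 0.47)]
scene [ 1.20558977 -0.05582379  0.80579671] [-0.66832106  0.19149009 -0.71880353]
holder [([194.0, 285.0], 0.69)]
far_wall [([200.0, 307.0], 0.86)]
left_wall []
lever_pad [([116.0, 261.0], 0.82)]
lever_pivot [([194.0, 286.0], 0.75)]
square [([372.0, 181.0], 0.89), ([400.0, 236.0], 0.6), ([452.0, 192.0], 0.57), ([192.0, 287.0], 0.4)]
heel [([454.0, 190.0], 0.73), ([374.0, 181.0], 0.59), ([398.0, 234.0], 0.56)]
post_top [([455.0, 192.0], 0.7), ([374.0, 178.0], 0.68), ([399.0, 234.0], 0.58), ([193.0, 285.0], 0.2)]
corner [([192.0, 282.0], 0.6)]
bottle []
spool [([357.0, 328.0], 0.7)]
screwdriver [([176.0, 408.0], 0.9), ([190.0, 284.0], 0.26)]
```

View pics/top1.png

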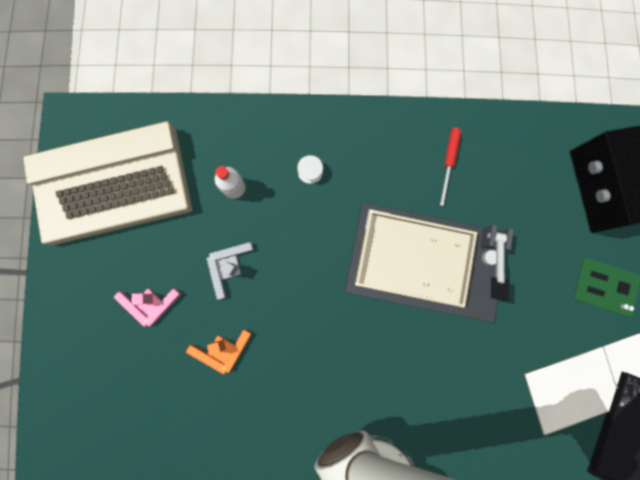

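Run:
```python
from h import *
im=cv2.imread('pics/top1.png')
a=cv2.resize(im[220:400,90:290],(800,720),interpolation=cv2.INTER_CUBIC); 
cv2.imwrite('pics/c1.png',cv2.resize(a,(660,594)))
a=im[190:350,330:530]; cv2.imwrite('pics/c2.png',cv2.resize(a,(740,592),interpolation=cv2.INTER_CUBIC))
```

```text
(no output)
```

View pics/c1.png

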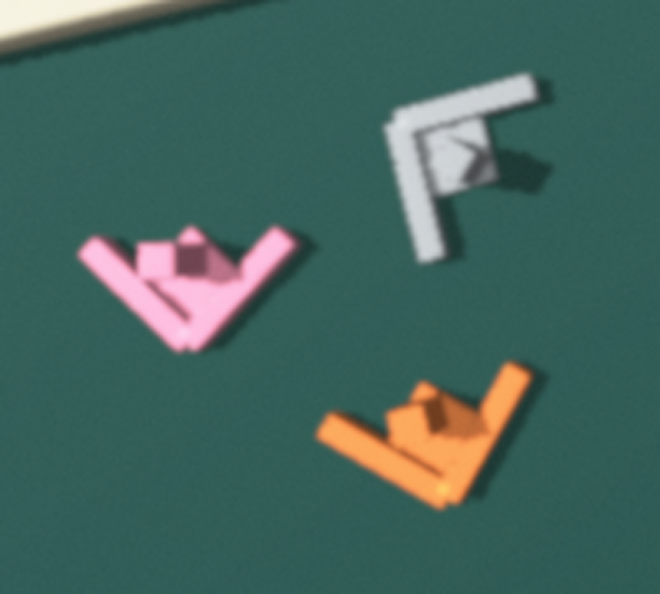

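View pics/c2.png

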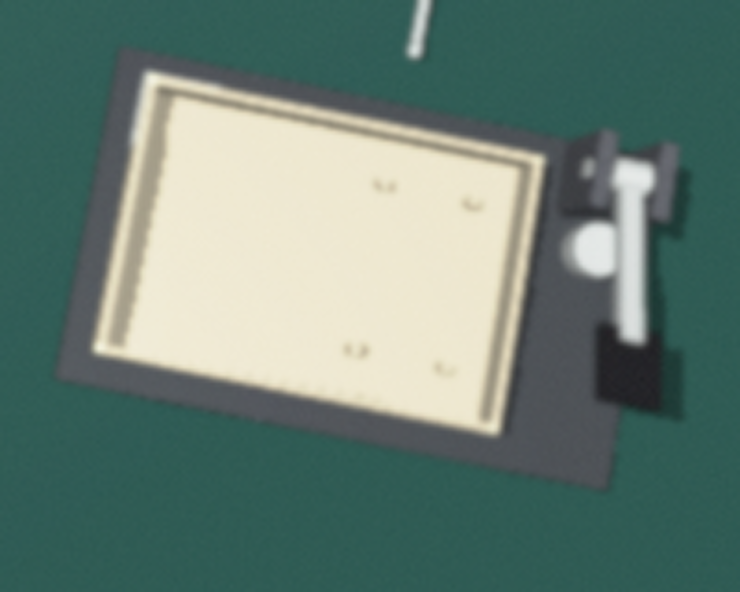

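Candidates for the square: bare aluminium at about (226,266), pink at (148,304), orange at (226,352). The grey one fits, because the other two are the coloured look-alikes to leave alone. Its heel is at about (208,255), and its legs run right and down. The shell's far left rim corner is at about (370,209), with the bracket outside it, and the black lever pad is at about (500,288).

```bash
cat >> h.py <<'E'
from scipy.optimize import least_squares
def place(q,L):  # q=x,y,yaw ; L Nx3 local
    c,s=np.cos(q[2]),np.sin(q[2]); L=np.array(L,float); return np.c_[q[0]+c*L[:,0]-s*L[:,1], q[1]+s*L[:,0]+c*L[:,1], L[:,2]]
def fit(p,uv,L,q0,s=None):
    f=lambda q:(proj(p,place(q,L),s)-np.array(uv)).ravel()
    o=least_squares(f,q0,x_scale=[.01,.01,.05],loss='soft_l1'); return o.x,o.fun.reshape(-1,2)
def go(s,pos,xaxis_yaw=None,R=None):
    "shift/turn numbers to pos; tool down, tool y at yaw (deg)"
    from scipy.spatial.transform import Rotation as Ro
    R0=np.array(s['ee_rot']); d=R0.T@(np.array(pos)-s['tcp_pos'])/.75
    if xaxis_yaw is not None:
        a=np.radians(xaxis_yaw); y=np.array([np.cos(a),np.sin(a),0]); x=np.array([0,0,-1.]); R=np.c_[x,y,np.cross(x,y)]
    w=np.zeros(3) if R is None else Ro.from_matrix(R0.T@R).as_rotvec()/np.pi
    print('t',d.round(4),'a',w.round(4))
E
python3 - <<'E'
from h import *
p=viewer.capture('top'); q=viewer.capture('scene'); s=r.sense()
o=np.array([330,190]); 
px=np.array([[148,72],[545,155],[498,435],[95,352],[122,48],[57,378],[608,490]])/3.7+o
L=np.array([[90,130,44],[90,-130,44],[-90,-130,44],[-90,130,44],[112,150,12],[-112,150,12],[-112,-220,12]])/1e3
h,res=fit(p,px,L,[.5,-.1,-.2]); print('holder',h,np.degrees(h[2]),res.round(1).tolist())
# square: top outer/inner corners z=.022 : tips of legs
px=np.array([[530,73],[538,98],[420,263],[444,258],[414,133]])/3.3+np.array([90,220])
L=np.array([[50,-60,22],[32,-60,22],[-60,50,22],[-60,32,22],[32,32,22]])/1e3
sq,res=fit(p,px,L,[.5,.3,.2]); print('square',sq,np.degrees(sq[2]),res.round(1).tolist())
P=place(sq,[[0,0,.075]]); print('post',P,proj(p,P),proj(q,P))
c=place(h,[[.085,.125,.016],[-.037,-.18,.111],[-.042,-.18,.041]]); print(c, 'goal post',place(h,[[.035,.075,.016]]))
print('pad px',proj(p,c[1:2]),proj(q,c[1:2]))
print(s['tcp_pos'],np.array(s['ee_rot']).round(3).tolist(),s['gripper_width'],s['time_s'],s['wrist_force'])
for n in ['bottle','spool']:
    f=spotter.find_in(n,p)[0]; print(n,at_z(p,f['uv'],.05))
go(s,c[1]+[0,0,.07],-101.5); go(s,c[1]+[0,0,.07],168.5)
E
```

```text
holder [ 0.52711814 -0.10453907 -0.19139493] -10.966121715955582 [[0.6, 0.7], [-0.4, 0.4], [0.1, -0.6], [0.4, -0.2], [-0.4, -0.8], [-0.6, 0.2], [0.2, 0.2]]
square [0.49664645 0.33384426 0.28416668] 16.281551357858937 [[0.2, 0.5], [-0.4, 0.1], [0.1, 0.1], [0.2, -0.5], [-0.2, -0.2]]
post [[0.49664645 0.33384426 0.075     ]] [[227.22240675 268.54794806]] [[395.74679853 212.94409491]]
[[ 0.63434459  0.00200899  0.016     ]
 [ 0.45655263 -0.27421378  0.111     ]
 [ 0.45164393 -0.27326264  0.041     ]] goal post [[ 0.57574618 -0.03756658  0.016     ]]
pad px [[500.72363996 288.88794419]] [[117.16180713 243.33031033]]
[ 0.17742284 -0.59925338  0.24156281] [[0.0, -0.284, 0.959], [0.0, 0.959, 0.284], [-1.0, -0.0, 0.0]] 0.999508401413607 1.4 [-0.08849544 -0.49778897  0.26117669]
bottle [[0.69955569 0.34051313 0.05      ]]
spool [[0.73267259 0.15389255 0.05      ]]
t [0.0808 0.3099 0.4799] a [-0.8445  0.      0.    ]
t [0.0808 0.3099 0.4799] a [-0.3445  0.      0.    ]
```

>>> play_rows([
  {"fingers": 1,"tx": 0,"ty": 0.04,"tz": 0.06,"ax": 0,"ay": 0,"az": 0},
  {"fingers": 1,"tx": 0,"ty": 0.0775,"tz": 0.12,"ax": 0,"ay": 0,"az": 0},
  {"fingers": 1,"tx": 0,"ty": 0.116,"tz": 0.18,"ax": 0,"ay": 0,"az": 0},
  {"fingers": 1,"tx": 0,"ty": 0.155,"tz": 0.24,"ax": 0,"ay": 0,"az": 0},
  {"fingers": 1,"tx": 0,"ty": 0.155,"tz": 0.24,"ax": 0,"ay": 0,"az": 0},
])

```text
time_s: 1.92
tcp_pos: [0.314, -0.4398, 0.2418]
ee_rot: [[0.0, -0.283, 0.959], [-0.0, 0.959, 0.283], [-1.0, -0.0, 0.0]]
wrist_force: [0.4, 0.1, 0.7]
gripper_width: 0.705
```

>>> play_rows([
  {"fingers": 1,"tx": 0,"ty": 0.04,"tz": 0.06,"ax": 0,"ay": 0,"az": 0},
  {"fingers": 1,"tx": 0.02,"ty": 0.0775,"tz": 0.12,"ax": 0,"ay": 0,"az": 0},
  {"fingers": 1,"tx": 0.04,"ty": 0.116,"tz": 0.18,"ax": 0,"ay": 0,"az": 0},
  {"fingers": 1,"tx": 0.06,"ty": 0.155,"tz": 0.24,"ax": 0,"ay": 0,"az": 0},
  {"fingers": 1,"tx": 0.06,"ty": 0.155,"tz": 0.24,"ax": 0,"ay": 0,"az": 0},
])

```text
time_s: 2.33
tcp_pos: [0.4465, -0.2855, 0.1997]
ee_rot: [[0.001, -0.284, 0.959], [-0.0, 0.959, 0.284], [-1.0, -0.001, 0.001]]
wrist_force: [-0.7, -0.5, -0.6]
gripper_width: 0.326
```

Run:
```python
from h import *
s=r.sense(); p=viewer.capture('wrist'); save('w1.png',p['image'])
print(s['tcp_pos'],s['gripper_width'],s['time_s'],s['wrist_force'],s['joints'])
h=[0.5271,-0.1045,-0.1914]
c=place(h,[[-.037,-.18,.111],[-.112,-.22,.012],[-.09,-.13,.044]]); print(proj(p,c,s))
go(s,c[0]+[0,0,.03])
print([(x['uv'],x['score']) for x in spotter.find_in('lever_pad',p)[:2]])
```

```text
[ 0.44646215 -0.28553423  0.19970968] 0.32592423646633917 2.3333 [-0.71724158 -0.50926868 -0.6228172 ] [-1.50484635e+01  1.48451122e+01 -1.65111542e+01  5.75517146e-03
 -5.85736971e+01 -5.84529146e+01]
[[338.60470609 274.67480562]
 [334.73732567 134.71031447]
 [423.83867199 215.64066728]]
t [0.0783 0.0108 0.0171] a [0. 0. 0.]
[([337.4, 272.2], 0.8)]
```

View pics/w1.png

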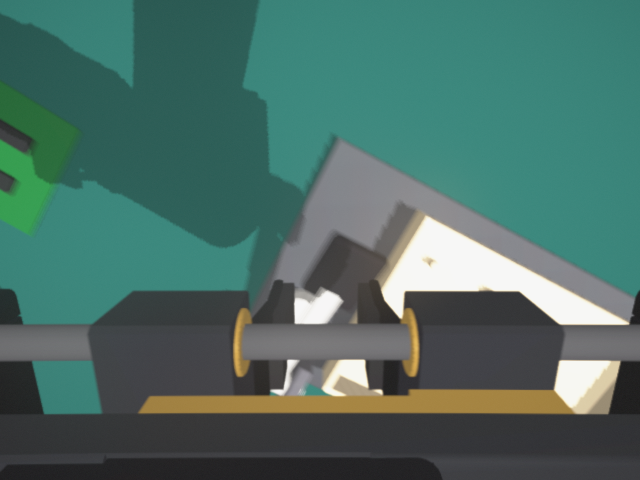

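The wrist picture agrees with the fit: the plate corner is at (335,137) against (335,135) predicted, and the shell rim corner at (424,217) against (424,216). The black paddle lies between the fingers, at about (340,265).

>>> play_rows([
  {"fingers": 1,"tx": 0,"ty": 0.0105,"tz": 0.016,"ax": 0,"ay": 0,"az": 0},
  {"fingers": 1,"tx": 0.03,"ty": 0.0105,"tz": 0.016,"ax": 0,"ay": 0,"az": 0},
  {"fingers": 1,"tx": 0.06,"ty": 0.0105,"tz": 0.016,"ax": 0,"ay": 0,"az": 0},
  {"fingers": 1,"tx": 0.07,"ty": 0.0105,"tz": 0.016,"ax": 0,"ay": 0,"az": 0},
  {"fingers": 1,"tx": 0.07,"ty": 0.0105,"tz": 0.016,"ax": 0,"ay": 0,"az": 0},
])

```text
time_s: 2.85
tcp_pos: [0.4531, -0.2762, 0.1454]
ee_rot: [[-0.005, -0.283, 0.959], [0.001, 0.959, 0.283], [-1.0, 0.003, -0.004]]
wrist_force: [-0.8, -0.8, 0.4]
gripper_width: 0.008
```

>>> play_rows([
  {"fingers": 1,"tx": 0.02,"ty": 0,"tz": 0,"ax": 0,"ay": 0,"az": 0},
  {"fingers": 1,"tx": 0.045,"ty": 0,"tz": 0,"ax": 0,"ay": 0,"az": 0},
  {"fingers": 1,"tx": 0.07,"ty": 0,"tz": 0,"ax": 0,"ay": 0,"az": 0},
  {"fingers": 1,"tx": 0.09,"ty": 0,"tz": 0,"ax": 0,"ay": 0,"az": 0},
  {"fingers": 1,"tx": 0.1,"ty": 0,"tz": 0,"ax": 0,"ay": 0,"az": 0},
])

```text
time_s: 3.27
tcp_pos: [0.4548, -0.2774, 0.073]
ee_rot: [[0.0, -0.284, 0.959], [-0.001, 0.959, 0.284], [-1.0, -0.001, -0.0]]
wrist_force: [-2.3, 1.1, 7.9]
gripper_width: 0.006
```

>>> play_rows([
  {"fingers": 1,"tx": 0.006,"ty": 0,"tz": 0,"ax": 0,"ay": 0,"az": 0},
  {"fingers": 1,"tx": 0.006,"ty": 0,"tz": 0,"ax": 0,"ay": 0,"az": 0},
  {"fingers": 1,"tx": 0.006,"ty": 0,"tz": 0,"ax": 0,"ay": 0,"az": 0},
])

```text
time_s: 3.52
tcp_pos: [0.4551, -0.2774, 0.0697]
ee_rot: [[0.001, -0.284, 0.959], [-0.001, 0.959, 0.284], [-1.0, -0.002, 0.0]]
wrist_force: [-2.7, 0.4, 6.8]
gripper_width: 0.009
```

>>> play_rows([
  {"fingers": 1,"tx": 0.004,"ty": 0,"tz": 0,"ax": 0,"ay": 0,"az": 0},
  {"fingers": 1,"tx": 0.004,"ty": 0,"tz": 0,"ax": 0,"ay": 0,"az": 0},
  {"fingers": 1,"tx": 0.004,"ty": 0,"tz": 0,"ax": 0,"ay": 0,"az": 0},
])

```text
time_s: 3.77
tcp_pos: [0.4553, -0.2775, 0.0671]
ee_rot: [[0.002, -0.284, 0.959], [-0.002, 0.959, 0.284], [-1.0, -0.002, 0.001]]
wrist_force: [-3.1, 0.7, 7.3]
gripper_width: -0.001
```

>>> play_rows([
  {"fingers": 1,"tx": 0.005,"ty": 0,"tz": 0,"ax": 0,"ay": 0,"az": 0},
  {"fingers": 1,"tx": 0.005,"ty": 0,"tz": 0,"ax": 0,"ay": 0,"az": 0},
  {"fingers": 1,"tx": 0.005,"ty": 0,"tz": 0,"ax": 0,"ay": 0,"az": 0},
])

```text
time_s: 4.02
tcp_pos: [0.4558, -0.2776, 0.0638]
ee_rot: [[0.003, -0.284, 0.959], [-0.002, 0.959, 0.284], [-1.0, -0.003, 0.002]]
wrist_force: [-2.4, -0.2, 8.6]
gripper_width: 0.003
```

>>> play_rows([
  {"fingers": 1,"tx": 0.005,"ty": 0,"tz": 0,"ax": 0,"ay": 0,"az": 0},
  {"fingers": 1,"tx": 0.005,"ty": 0,"tz": 0,"ax": 0,"ay": 0,"az": 0},
  {"fingers": 1,"tx": 0.005,"ty": 0,"tz": 0,"ax": 0,"ay": 0,"az": 0},
])

```text
time_s: 4.27
tcp_pos: [0.4559, -0.2776, 0.0628]
ee_rot: [[0.003, -0.286, 0.958], [-0.003, 0.958, 0.286], [-1.0, -0.004, 0.002]]
wrist_force: [-8.4, 4.3, 25.8]
gripper_width: 0.003
```

>>> play_rows([
  {"fingers": 1,"tx": -0.03,"ty": 0,"tz": 0,"ax": 0,"ay": 0,"az": 0},
  {"fingers": 1,"tx": -0.07,"ty": 0,"tz": 0,"ax": 0,"ay": 0,"az": 0},
  {"fingers": 1,"tx": -0.11,"ty": 0,"tz": 0,"ax": 0,"ay": 0,"az": 0},
  {"fingers": 1,"tx": -0.12,"ty": 0,"tz": 0,"ax": 0,"ay": 0,"az": 0},
  {"fingers": 1,"tx": -0.12,"ty": 0,"tz": 0,"ax": 0,"ay": 0,"az": 0},
])

```text
time_s: 4.68
tcp_pos: [0.4569, -0.2774, 0.1514]
ee_rot: [[0.009, -0.284, 0.959], [-0.003, 0.959, 0.284], [-1.0, -0.005, 0.007]]
wrist_force: [-0.0, 0.2, -0.6]
gripper_width: 0.004
```

>>> play_rows([
  {"fingers": 1,"tx": 0,"ty": 0,"tz": 0,"ax": 0,"ay": 0,"az": 0},
  {"fingers": 1,"tx": 0,"ty": 0,"tz": 0,"ax": 0,"ay": 0,"az": 0},
  {"fingers": 1,"tx": 0,"ty": 0,"tz": 0,"ax": 0,"ay": 0,"az": 0},
  {"fingers": 1,"tx": 0,"ty": 0,"tz": 0,"ax": 0,"ay": 0,"az": 0},
  {"fingers": 1,"tx": 0,"ty": 0,"tz": 0,"ax": 0,"ay": 0,"az": 0},
])

```text
time_s: 5.1
tcp_pos: [0.4542, -0.2762, 0.1461]
ee_rot: [[-0.002, -0.284, 0.959], [0.001, 0.959, 0.284], [-1.0, 0.001, -0.002]]
wrist_force: [0.4, -0.1, 0.1]
gripper_width: 0.002
```

Run:
```python
from h import *
s=r.sense(); p=viewer.capture('scene'); print(s['tcp_pos'],s['wrist_force'],s['time_s'])
print([(x['uv'],x['score']) for x in spotter.find_in('lever_pad',p)[:2]])
h=[0.5271,-0.1045,-0.1914]; print(proj(p,place(h,[[-.037,-.18,.106],[-.042,-.18,.036]])))
save('s2.png',cv2.resize(p['image'][170:350,50:270],(733,600)))
```

```text
[ 0.45419203 -0.27619521  0.1460685 ] [ 0.40061188 -0.13617695  0.05797487] 5.1
[([115.5, 263.2], 0.8)]
[[117.92106354 244.97386179]
 [128.19776257 265.18627448]]
```

View pics/s2.png

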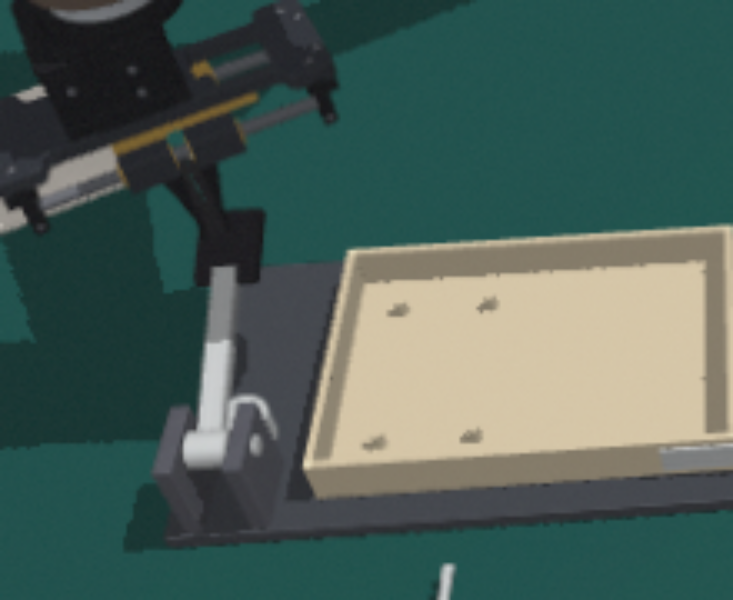

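Back up after stroke 1: the paddle is at (119,244), where (118,245) was predicted for the up position. Three more strokes follow, one of them to spare.

>>> play_rows([
  {"fingers": 1,"tx": 0.03,"ty": 0,"tz": 0,"ax": 0,"ay": 0,"az": 0},
  {"fingers": 1,"tx": 0.065,"ty": 0,"tz": 0,"ax": 0,"ay": 0,"az": 0},
  {"fingers": 1,"tx": 0.095,"ty": 0,"tz": 0,"ax": 0,"ay": 0,"az": 0},
  {"fingers": 1,"tx": 0.115,"ty": 0,"tz": 0,"ax": 0,"ay": 0,"az": 0},
  {"fingers": 1,"tx": 0.12,"ty": 0,"tz": 0,"ax": 0,"ay": 0,"az": 0},
])

```text
time_s: 5.62
tcp_pos: [0.4563, -0.2772, 0.0618]
ee_rot: [[0.0, -0.288, 0.958], [-0.003, 0.958, 0.288], [-1.0, -0.003, -0.001]]
wrist_force: [-12.8, 10.4, 52.1]
gripper_width: 0.007
```

>>> play_rows([
  {"fingers": 1,"tx": 0,"ty": 0,"tz": 0,"ax": 0,"ay": 0,"az": 0},
  {"fingers": 1,"tx": 0,"ty": 0,"tz": 0,"ax": 0,"ay": 0,"az": 0},
  {"fingers": 1,"tx": 0,"ty": 0,"tz": 0,"ax": 0,"ay": 0,"az": 0},
])

```text
time_s: 5.87
tcp_pos: [0.4562, -0.2771, 0.0626]
ee_rot: [[0.003, -0.287, 0.958], [-0.003, 0.958, 0.287], [-1.0, -0.004, 0.002]]
wrist_force: [-7.6, 5.8, 32.6]
gripper_width: 0.003
```

>>> play_rows([
  {"fingers": 1,"tx": -0.03,"ty": 0,"tz": 0,"ax": 0,"ay": 0,"az": 0},
  {"fingers": 1,"tx": -0.07,"ty": 0,"tz": 0,"ax": 0,"ay": 0,"az": 0},
  {"fingers": 1,"tx": -0.11,"ty": 0,"tz": 0,"ax": 0,"ay": 0,"az": 0},
  {"fingers": 1,"tx": -0.12,"ty": 0,"tz": 0,"ax": 0,"ay": 0,"az": 0},
  {"fingers": 1,"tx": -0.12,"ty": 0,"tz": 0,"ax": 0,"ay": 0,"az": 0},
])

```text
time_s: 6.28
tcp_pos: [0.4563, -0.2768, 0.1499]
ee_rot: [[0.006, -0.284, 0.959], [-0.002, 0.959, 0.284], [-1.0, -0.003, 0.005]]
wrist_force: [0.7, -0.8, -0.2]
gripper_width: 0.01
```

>>> play_rows([
  {"fingers": 1,"tx": 0,"ty": 0,"tz": 0,"ax": 0,"ay": 0,"az": 0},
  {"fingers": 1,"tx": 0,"ty": 0,"tz": 0,"ax": 0,"ay": 0,"az": 0},
  {"fingers": 1,"tx": 0,"ty": 0,"tz": 0,"ax": 0,"ay": 0,"az": 0},
  {"fingers": 1,"tx": 0,"ty": 0,"tz": 0,"ax": 0,"ay": 0,"az": 0},
  {"fingers": 1,"tx": 0,"ty": 0,"tz": 0,"ax": 0,"ay": 0,"az": 0},
])

```text
time_s: 6.7
tcp_pos: [0.4542, -0.2762, 0.146]
ee_rot: [[-0.002, -0.284, 0.959], [0.001, 0.959, 0.284], [-1.0, 0.001, -0.002]]
wrist_force: [-0.1, 0.4, -0.1]
gripper_width: 0.003
```

>>> play_rows([
  {"fingers": 1,"tx": 0,"ty": 0,"tz": 0,"ax": 0,"ay": 0,"az": 0},
  {"fingers": 1,"tx": 0,"ty": 0,"tz": 0,"ax": 0,"ay": 0,"az": 0},
  {"fingers": 1,"tx": 0,"ty": 0,"tz": 0,"ax": 0,"ay": 0,"az": 0},
])

```text
time_s: 6.95
tcp_pos: [0.4546, -0.2763, 0.147]
ee_rot: [[-0.0, -0.284, 0.959], [0.0, 0.959, 0.284], [-1.0, 0.0, -0.0]]
wrist_force: [0.9, 0.4, -1.2]
gripper_width: 0.001
```

>>> play_rows([
  {"fingers": 1,"tx": 0.03,"ty": 0,"tz": 0,"ax": 0,"ay": 0,"az": 0},
  {"fingers": 1,"tx": 0.06,"ty": 0,"tz": 0,"ax": 0,"ay": 0,"az": 0},
  {"fingers": 1,"tx": 0.085,"ty": 0,"tz": 0,"ax": 0,"ay": 0,"az": 0},
  {"fingers": 1,"tx": 0.1,"ty": 0,"tz": 0,"ax": 0,"ay": 0,"az": 0},
  {"fingers": 1,"tx": 0.107,"ty": 0,"tz": 0,"ax": 0,"ay": 0,"az": 0},
])

```text
time_s: 7.37
tcp_pos: [0.4548, -0.2767, 0.0667]
ee_rot: [[-0.0, -0.285, 0.959], [-0.001, 0.959, 0.285], [-1.0, -0.001, -0.001]]
wrist_force: [-1.4, 0.9, 8.1]
gripper_width: 0.003
```

>>> play_rows([
  {"fingers": 1,"tx": 0.005,"ty": 0,"tz": 0,"ax": 0,"ay": 0,"az": 0},
  {"fingers": 1,"tx": 0.009,"ty": 0,"tz": 0,"ax": 0,"ay": 0,"az": 0},
  {"fingers": 1,"tx": 0.012,"ty": 0,"tz": 0,"ax": 0,"ay": 0,"az": 0},
  {"fingers": 1,"tx": 0.012,"ty": 0,"tz": 0,"ax": 0,"ay": 0,"az": 0},
  {"fingers": 1,"tx": 0.012,"ty": 0,"tz": 0,"ax": 0,"ay": 0,"az": 0},
])

```text
time_s: 7.78
tcp_pos: [0.4554, -0.2769, 0.0626]
ee_rot: [[0.002, -0.286, 0.958], [-0.002, 0.958, 0.286], [-1.0, -0.003, 0.001]]
wrist_force: [-8.5, 4.6, 28.7]
gripper_width: 0.01
```

>>> play_rows([
  {"fingers": 1,"tx": -0.03,"ty": 0,"tz": 0,"ax": 0,"ay": 0,"az": 0},
  {"fingers": 1,"tx": -0.07,"ty": 0,"tz": 0,"ax": 0,"ay": 0,"az": 0},
  {"fingers": 1,"tx": -0.11,"ty": 0,"tz": 0,"ax": 0,"ay": 0,"az": 0},
  {"fingers": 1,"tx": -0.119,"ty": 0,"tz": 0,"ax": 0,"ay": 0,"az": 0},
  {"fingers": 1,"tx": -0.119,"ty": 0,"tz": 0,"ax": 0,"ay": 0,"az": 0},
])

```text
time_s: 8.2
tcp_pos: [0.4563, -0.2768, 0.1501]
ee_rot: [[0.007, -0.284, 0.959], [-0.002, 0.959, 0.284], [-1.0, -0.004, 0.006]]
wrist_force: [0.2, -0.4, -0.4]
gripper_width: 0.006
```

>>> play_rows([
  {"fingers": 1,"tx": 0,"ty": 0,"tz": 0,"ax": 0,"ay": 0,"az": 0},
  {"fingers": 1,"tx": 0,"ty": 0,"tz": 0,"ax": 0,"ay": 0,"az": 0},
  {"fingers": 1,"tx": 0,"ty": 0,"tz": 0,"ax": 0,"ay": 0,"az": 0},
  {"fingers": 1,"tx": 0,"ty": 0,"tz": 0,"ax": 0,"ay": 0,"az": 0},
  {"fingers": 1,"tx": 0,"ty": 0,"tz": 0,"ax": 0,"ay": 0,"az": 0},
])

```text
time_s: 8.62
tcp_pos: [0.4542, -0.2762, 0.1461]
ee_rot: [[-0.002, -0.284, 0.959], [0.001, 0.959, 0.284], [-1.0, 0.001, -0.002]]
wrist_force: [0.8, -0.6, -0.3]
gripper_width: 0.005
```

>>> play_rows([
  {"fingers": 1,"tx": 0,"ty": 0,"tz": 0,"ax": 0,"ay": 0,"az": 0},
  {"fingers": 1,"tx": 0,"ty": 0,"tz": 0,"ax": 0,"ay": 0,"az": 0},
  {"fingers": 1,"tx": 0,"ty": 0,"tz": 0,"ax": 0,"ay": 0,"az": 0},
])

```text
time_s: 8.87
tcp_pos: [0.4546, -0.2763, 0.147]
ee_rot: [[-0.0, -0.284, 0.959], [0.0, 0.959, 0.284], [-1.0, 0.0, -0.0]]
wrist_force: [0.6, -0.5, 0.2]
gripper_width: 0.002
```

>>> play_rows([
  {"fingers": 1,"tx": 0.03,"ty": 0,"tz": 0,"ax": 0,"ay": 0,"az": 0},
  {"fingers": 1,"tx": 0.06,"ty": 0,"tz": 0,"ax": 0,"ay": 0,"az": 0},
  {"fingers": 1,"tx": 0.085,"ty": 0,"tz": 0,"ax": 0,"ay": 0,"az": 0},
  {"fingers": 1,"tx": 0.1,"ty": 0,"tz": 0,"ax": 0,"ay": 0,"az": 0},
  {"fingers": 1,"tx": 0.107,"ty": 0,"tz": 0,"ax": 0,"ay": 0,"az": 0},
])

```text
time_s: 9.28
tcp_pos: [0.4548, -0.2767, 0.0667]
ee_rot: [[-0.0, -0.285, 0.959], [-0.001, 0.959, 0.285], [-1.0, -0.001, -0.001]]
wrist_force: [-1.9, 0.4, 8.1]
gripper_width: 0.004
```

>>> play_rows([
  {"fingers": 1,"tx": 0.005,"ty": 0,"tz": 0,"ax": 0,"ay": 0,"az": 0},
  {"fingers": 1,"tx": 0.009,"ty": 0,"tz": 0,"ax": 0,"ay": 0,"az": 0},
  {"fingers": 1,"tx": 0.012,"ty": 0,"tz": 0,"ax": 0,"ay": 0,"az": 0},
  {"fingers": 1,"tx": 0.012,"ty": 0,"tz": 0,"ax": 0,"ay": 0,"az": 0},
  {"fingers": 1,"tx": 0.012,"ty": 0,"tz": 0,"ax": 0,"ay": 0,"az": 0},
])

```text
time_s: 9.7
tcp_pos: [0.4554, -0.2769, 0.0627]
ee_rot: [[0.002, -0.286, 0.958], [-0.002, 0.958, 0.286], [-1.0, -0.003, 0.001]]
wrist_force: [-7.6, 6.3, 27.3]
gripper_width: 0.005
```

>>> play_rows([
  {"fingers": 1,"tx": -0.03,"ty": 0,"tz": 0,"ax": 0,"ay": 0,"az": 0},
  {"fingers": 1,"tx": -0.07,"ty": 0,"tz": 0,"ax": 0,"ay": 0,"az": 0},
  {"fingers": 1,"tx": -0.11,"ty": 0,"tz": 0,"ax": 0,"ay": 0,"az": 0},
  {"fingers": 1,"tx": -0.15,"ty": 0,"tz": 0,"ax": 0,"ay": 0,"az": 0},
  {"fingers": 1,"tx": -0.19,"ty": 0,"tz": 0,"ax": 0,"ay": 0,"az": 0},
])

```text
time_s: 10.12
tcp_pos: [0.4545, -0.2762, 0.2021]
ee_rot: [[0.001, -0.284, 0.959], [-0.0, 0.959, 0.284], [-1.0, -0.0, 0.0]]
wrist_force: [0.2, -0.8, -0.5]
gripper_width: 0.005
```

Run:
```python
from h import *
s=r.sense(); print(s['tcp_pos'],s['time_s'],s['joints'])
for z in (.2,): go(s,[.4966-.03,.3338,.22],241.3)
```

```text
[ 0.45445499 -0.27623075  0.2021418 ] 10.1167 [-1.38063827e+01  1.49074321e+01 -1.60353817e+01 -4.82159079e-04
 -5.90271600e+01 -5.97029592e+01]
t [-0.0239  0.7753  0.2464] a [-7.489e-01 -0.000e+00  2.000e-04]
```

Run:
```python
from h import *
s=r.sense(); A=np.array(s['tcp_pos']); B=np.array([.4666,.3338,.22])
for i in range(4):
    a=np.radians(106.5+33.7*i); y=np.array([np.cos(a),np.sin(a),0]); x=np.array([0,0,-1.]); R=np.c_[x,y,np.cross(x,y)]
    print((R.T@(B-A)/4/.75).round(3), -33.7/180)
```

```text
[-0.006  0.194  0.062] -0.18722222222222223
[-0.006  0.127  0.159] -0.18722222222222223
[-0.006  0.018  0.203] -0.18722222222222223
[-0.006 -0.098  0.178] -0.18722222222222223
```

>>> play_rows([
  {"fingers": -1,"tx": -0.006,"ty": 0.048,"tz": 0.015,"ax": -0.038,"ay": 0,"az": 0},
  {"fingers": -1,"tx": -0.006,"ty": 0.097,"tz": 0.031,"ax": -0.076,"ay": 0,"az": 0},
  {"fingers": -1,"tx": -0.006,"ty": 0.145,"tz": 0.046,"ax": -0.114,"ay": 0,"az": 0},
  {"fingers": -1,"tx": -0.006,"ty": 0.194,"tz": 0.062,"ax": -0.152,"ay": 0,"az": 0},
  {"fingers": -1,"tx": -0.006,"ty": 0.194,"tz": 0.062,"ax": -0.187,"ay": 0,"az": 0},
])

```text
time_s: 10.53
tcp_pos: [0.458, -0.119, 0.2054]
ee_rot: [[0.001, -0.775, 0.632], [0.001, 0.632, 0.775], [-1.0, -0.0, 0.002]]
wrist_force: [-0.1, -0.8, -0.3]
gripper_width: 0.298
```

>>> play_rows([
  {"fingers": -1,"tx": -0.006,"ty": 0.032,"tz": 0.04,"ax": -0.038,"ay": 0,"az": 0},
  {"fingers": -1,"tx": -0.006,"ty": 0.063,"tz": 0.08,"ax": -0.076,"ay": 0,"az": 0},
  {"fingers": -1,"tx": -0.006,"ty": 0.095,"tz": 0.12,"ax": -0.114,"ay": 0,"az": 0},
  {"fingers": -1,"tx": -0.006,"ty": 0.127,"tz": 0.159,"ax": -0.152,"ay": 0,"az": 0},
  {"fingers": -1,"tx": -0.006,"ty": 0.127,"tz": 0.159,"ax": -0.187,"ay": 0,"az": 0},
])

```text
time_s: 10.95
tcp_pos: [0.4618, 0.0338, 0.2099]
ee_rot: [[0.002, -0.995, 0.096], [0.001, 0.096, 0.995], [-1.0, -0.002, 0.001]]
wrist_force: [0.2, -0.8, -0.2]
gripper_width: 0.679
```

>>> play_rows([
  {"fingers": -1,"tx": -0.006,"ty": 0.005,"tz": 0.05,"ax": -0.038,"ay": 0,"az": 0},
  {"fingers": -1,"tx": -0.006,"ty": 0.009,"tz": 0.1,"ax": -0.076,"ay": 0,"az": 0},
  {"fingers": -1,"tx": -0.006,"ty": 0.014,"tz": 0.15,"ax": -0.114,"ay": 0,"az": 0},
  {"fingers": -1,"tx": -0.006,"ty": 0.018,"tz": 0.203,"ax": -0.152,"ay": 0,"az": 0},
  {"fingers": -1,"tx": -0.006,"ty": 0.018,"tz": 0.203,"ax": -0.187,"ay": 0,"az": 0},
])

```text
time_s: 11.37
tcp_pos: [0.4652, 0.1873, 0.2142]
ee_rot: [[0.003, -0.882, -0.471], [0.002, -0.471, 0.882], [-1.0, -0.003, 0.0]]
wrist_force: [0.1, -1.7, -0.8]
gripper_width: 0.982
```

>>> play_rows([
  {"fingers": -1,"tx": -0.006,"ty": -0.025,"tz": 0.045,"ax": -0.038,"ay": 0,"az": 0},
  {"fingers": -1,"tx": -0.006,"ty": -0.049,"tz": 0.089,"ax": -0.076,"ay": 0,"az": 0},
  {"fingers": -1,"tx": -0.006,"ty": -0.074,"tz": 0.133,"ax": -0.114,"ay": 0,"az": 0},
  {"fingers": -1,"tx": -0.006,"ty": -0.098,"tz": 0.178,"ax": -0.152,"ay": 0,"az": 0},
  {"fingers": -1,"tx": -0.006,"ty": -0.098,"tz": 0.178,"ax": -0.187,"ay": 0,"az": 0},
])

```text
time_s: 11.78
tcp_pos: [0.4683, 0.34, 0.2179]
ee_rot: [[0.002, -0.474, -0.881], [0.002, -0.881, 0.474], [-1.0, -0.003, -0.001]]
wrist_force: [0.0, -0.0, 1.2]
gripper_width: 1.001
```

>>> play_rows([
  {"fingers": -1,"tx": 0,"ty": 0,"tz": 0,"ax": 0,"ay": 0,"az": 0},
  {"fingers": -1,"tx": 0,"ty": 0,"tz": 0,"ax": 0,"ay": 0,"az": 0},
  {"fingers": -1,"tx": 0,"ty": 0,"tz": 0,"ax": 0,"ay": 0,"az": 0},
  {"fingers": -1,"tx": 0,"ty": 0,"tz": 0,"ax": 0,"ay": 0,"az": 0},
])

```text
time_s: 12.12
tcp_pos: [0.4679, 0.3331, 0.2186]
ee_rot: [[-0.0, -0.485, -0.874], [-0.0, -0.874, 0.485], [-1.0, 0.0, 0.0]]
wrist_force: [-0.5, 0.3, 0.2]
gripper_width: 0.999
```

Run:
```python
from h import *
s=r.sense(); p=viewer.capture('wrist'); save('w2.png',p['image'])
q=viewer.capture('top'); print('lever',spotter.find_in('lever_pad',q)[:1]) 
print(s['tcp_pos'],np.array(s['ee_rot']).round(3).tolist(),s['gripper_width'],s['time_s'],np.round(s['joints'],1))
sq=[0.4966,0.3338,0.2842]
P=place(sq,[[0,0,.075],[.05,-.06,.022],[-.06,.05,.022],[.032,.032,.022]]); print(proj(p,P,s))
go(s,[.4966,.3338,.06],241.3)
```

```text
lever [{'uv': [499.3, 282.1], 'score': 0.78}]
[0.46788388 0.33306523 0.21862668] [[-0.0, -0.485, -0.874], [-0.0, -0.874, 0.485], [-1.0, 0.0, 0.0]] 0.9994994868370635 12.1167 [ 51.6  18.1  -8.9  -0.  -63.    9.4]
[[306.45080485 202.12085873]
 [316.26069893  97.19999228]
 [318.36977217 274.60943435]
 [257.87023781 191.90162754]]
t [ 0.2115 -0.0194 -0.033 ] a [-0.0018  0.     -0.    ]
```

View pics/w2.png

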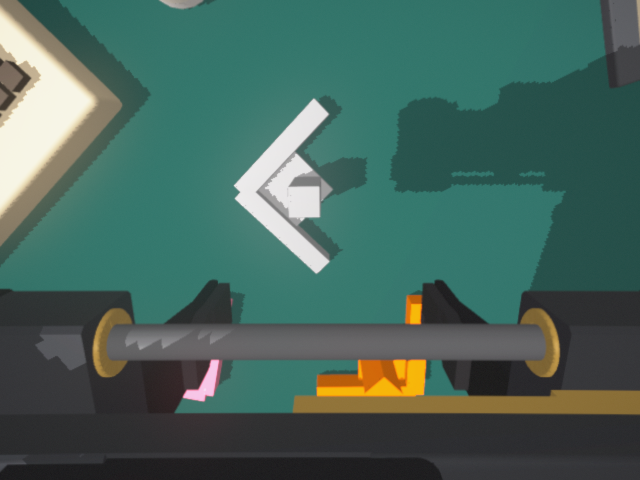

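The grey square shows up as predicted: post top at (304,202) against (306,202), and the leg tips within 2 px. The post flats line up with the jaws. The pink and orange ones are well clear, near the lower edge of the picture.

>>> play_rows([
  {"fingers": -1,"tx": 0,"ty": -0.0194,"tz": -0.033,"ax": -0.002,"ay": 0,"az": 0},
  {"fingers": -1,"tx": 0.04,"ty": -0.0194,"tz": -0.033,"ax": -0.002,"ay": 0,"az": 0},
  {"fingers": -1,"tx": 0.085,"ty": -0.0194,"tz": -0.033,"ax": -0.002,"ay": 0,"az": 0},
  {"fingers": -1,"tx": 0.12,"ty": -0.0194,"tz": -0.033,"ax": -0.002,"ay": 0,"az": 0},
  {"fingers": -1,"tx": 0.13,"ty": -0.0194,"tz": -0.033,"ax": -0.002,"ay": 0,"az": 0},
])

```text
time_s: 12.68
tcp_pos: [0.4945, 0.3324, 0.1164]
ee_rot: [[-0.007, -0.479, -0.878], [-0.006, -0.878, 0.479], [-1.0, 0.008, 0.003]]
wrist_force: [-0.4, -0.5, -0.9]
gripper_width: 0.995
```

>>> play_rows([
  {"fingers": -1,"tx": 0.03,"ty": 0,"tz": 0,"ax": 0,"ay": 0,"az": 0},
  {"fingers": -1,"tx": 0.06,"ty": 0,"tz": 0,"ax": 0,"ay": 0,"az": 0},
  {"fingers": -1,"tx": 0.08,"ty": 0,"tz": 0,"ax": 0,"ay": 0,"az": 0},
  {"fingers": -1,"tx": 0.092,"ty": 0,"tz": 0,"ax": 0,"ay": 0,"az": 0},
  {"fingers": -1,"tx": 0.092,"ty": 0,"tz": 0,"ax": 0,"ay": 0,"az": 0},
])

```text
time_s: 13.1
tcp_pos: [0.4962, 0.3343, 0.0508]
ee_rot: [[-0.002, -0.478, -0.878], [-0.002, -0.878, 0.478], [-1.0, 0.003, 0.001]]
wrist_force: [-1.0, -1.0, 0.8]
gripper_width: 1.003
```

>>> play_rows([
  {"fingers": -1,"tx": 0,"ty": 0,"tz": 0,"ax": 0,"ay": 0,"az": 0},
  {"fingers": -1,"tx": 0,"ty": 0,"tz": 0,"ax": 0,"ay": 0,"az": 0},
])

```text
time_s: 13.27
tcp_pos: [0.4975, 0.3358, 0.0535]
ee_rot: [[0.002, -0.477, -0.879], [0.002, -0.879, 0.477], [-1.0, -0.003, -0.001]]
wrist_force: [0.4, 0.6, 0.7]
gripper_width: 1.001
```

>>> play_rows([
  {"fingers": 1,"tx": 0,"ty": 0,"tz": 0,"ax": 0,"ay": 0,"az": 0},
  {"fingers": 1,"tx": 0,"ty": 0,"tz": 0,"ax": 0,"ay": 0,"az": 0},
  {"fingers": 1,"tx": 0,"ty": 0,"tz": 0,"ax": 0,"ay": 0,"az": 0},
  {"fingers": 1,"tx": 0,"ty": 0,"tz": 0,"ax": 0,"ay": 0,"az": 0},
  {"fingers": 1,"tx": 0,"ty": 0,"tz": 0,"ax": 0,"ay": 0,"az": 0},
])

```text
time_s: 13.68
tcp_pos: [0.4966, 0.335, 0.0522]
ee_rot: [[0.0, -0.477, -0.879], [0.0, -0.879, 0.477], [-1.0, -0.0, -0.0]]
wrist_force: [0.8, 0.7, -0.2]
gripper_width: 0.709
```

>>> play_rows([
  {"fingers": 1,"tx": 0,"ty": 0,"tz": 0,"ax": 0,"ay": 0,"az": 0},
  {"fingers": 1,"tx": 0,"ty": 0,"tz": 0,"ax": 0,"ay": 0,"az": 0},
  {"fingers": 1,"tx": 0,"ty": 0,"tz": 0,"ax": 0,"ay": 0,"az": 0},
  {"fingers": 1,"tx": 0,"ty": 0,"tz": 0,"ax": 0,"ay": 0,"az": 0},
  {"fingers": 1,"tx": 0,"ty": 0,"tz": 0,"ax": 0,"ay": 0,"az": 0},
])

```text
time_s: 14.1
tcp_pos: [0.4965, 0.335, 0.0518]
ee_rot: [[-0.0, -0.477, -0.879], [-0.0, -0.879, 0.477], [-1.0, 0.0, 0.0]]
wrist_force: [0.5, 0.0, 0.8]
gripper_width: 0.326
```

>>> play_rows([
  {"fingers": 1,"tx": 0,"ty": 0,"tz": 0,"ax": 0,"ay": 0,"az": 0},
  {"fingers": 1,"tx": 0,"ty": 0,"tz": 0,"ax": 0,"ay": 0,"az": 0},
  {"fingers": 1,"tx": 0,"ty": 0,"tz": 0,"ax": 0,"ay": 0,"az": 0},
])

```text
time_s: 14.35
tcp_pos: [0.4967, 0.3352, 0.0519]
ee_rot: [[0.0, -0.477, -0.879], [0.0, -0.879, 0.477], [-1.0, -0.001, -0.0]]
wrist_force: [0.2, 0.5, -0.3]
gripper_width: 0.274
```

>>> play_rows([
  {"fingers": 1,"tx": -0.03,"ty": 0,"tz": 0,"ax": 0,"ay": 0,"az": 0},
  {"fingers": 1,"tx": -0.06,"ty": 0,"tz": 0,"ax": 0,"ay": 0,"az": 0},
  {"fingers": 1,"tx": -0.1,"ty": 0,"tz": 0,"ax": 0,"ay": 0,"az": 0},
  {"fingers": 1,"tx": -0.13,"ty": 0,"tz": 0,"ax": 0,"ay": 0,"az": 0},
  {"fingers": 1,"tx": -0.13,"ty": 0,"tz": 0,"ax": 0,"ay": 0,"az": 0},
])

```text
time_s: 14.77
tcp_pos: [0.4985, 0.3366, 0.1542]
ee_rot: [[0.007, -0.477, -0.879], [0.006, -0.879, 0.477], [-1.0, -0.008, -0.003]]
wrist_force: [0.9, 1.1, -1.2]
gripper_width: 0.276
```

Run:
```python
from h import *
s=r.sense(); A=np.array(s['tcp_pos']); print(A,s['gripper_width'],s['wrist_force'],s['joints'])
R=np.array(s['ee_rot']); print(np.degrees(np.arctan2(R[1,1],R[0,1])))
# target pre-place: post 25 mm back from home along both axes, above
h=[0.5271,-0.1045,-0.1914]; B=place(h,[[.01,.05,0.165]])[0]; print(B)
y0=241.5; dy=-(61.0+180-45-0) # placeholder
tot=np.degrees(h[2])+45+180-y0; print('turn',tot)
for i in range(3):
    a=np.radians(y0+tot*min(i,1)*.98/1); y=np.array([np.cos(a),np.sin(a),0]); x=np.array([0,0,-1.]); R=np.c_[x,y,np.cross(x,y)]
    print((R.T@(B-A)/3/.75).round(3), 'ax',-tot/180)
```

```text
[0.4984699  0.33660226 0.15416462] 0.27622828469827204 [ 0.91287239  1.0942251  -1.22516749] [ 49.4740405   23.76192722 -10.29330949   0.089876   -55.43908502
  12.01425635]
-118.46030018732007
[ 0.54642906 -0.05731539  0.165     ]
turn -27.466412198803965
[-0.005  0.144 -0.102] ax 0.15259117888224424
[-0.005  0.082 -0.156] ax 0.15259117888224424
[-0.005  0.082 -0.156] ax 0.15259117888224424
```

>>> play_rows([
  {"fingers": 1,"tx": -0.005,"ty": 0.03,"tz": -0.021,"ax": 0.035,"ay": 0,"az": 0},
  {"fingers": 1,"tx": -0.005,"ty": 0.07,"tz": -0.05,"ax": 0.07,"ay": 0,"az": 0},
  {"fingers": 1,"tx": -0.005,"ty": 0.11,"tz": -0.078,"ax": 0.105,"ay": 0,"az": 0},
  {"fingers": 1,"tx": -0.005,"ty": 0.144,"tz": -0.102,"ax": 0.14,"ay": 0,"az": 0},
  {"fingers": 1,"tx": -0.005,"ty": 0.144,"tz": -0.102,"ax": 0.1525,"ay": 0,"az": 0},
])

```text
time_s: 15.18
tcp_pos: [0.5098, 0.1977, 0.1508]
ee_rot: [[-0.007, -0.834, -0.551], [-0.004, -0.551, 0.834], [-1.0, 0.008, 0.0]]
wrist_force: [0.0, 0.7, -3.9]
gripper_width: 0.274
```

>>> play_rows([
  {"fingers": 1,"tx": -0.005,"ty": 0.02,"tz": -0.039,"ax": 0,"ay": 0,"az": 0},
  {"fingers": 1,"tx": -0.005,"ty": 0.041,"tz": -0.078,"ax": 0,"ay": 0,"az": 0},
  {"fingers": 1,"tx": -0.005,"ty": 0.062,"tz": -0.118,"ax": 0,"ay": 0,"az": 0},
  {"fingers": 1,"tx": -0.005,"ty": 0.082,"tz": -0.156,"ax": 0,"ay": 0,"az": 0},
  {"fingers": 1,"tx": -0.005,"ty": 0.102,"tz": -0.195,"ax": 0,"ay": 0,"az": 0},
])

```text
time_s: 15.6
tcp_pos: [0.529, 0.0378, 0.155]
ee_rot: [[-0.004, -0.829, -0.559], [-0.001, -0.56, 0.829], [-1.0, 0.004, 0.002]]
wrist_force: [1.4, 0.2, -3.5]
gripper_width: 0.275
```

>>> play_rows([
  {"fingers": 1,"tx": -0.005,"ty": 0.02,"tz": -0.039,"ax": 0,"ay": 0,"az": 0},
  {"fingers": 1,"tx": -0.005,"ty": 0.041,"tz": -0.078,"ax": 0,"ay": 0,"az": 0},
  {"fingers": 1,"tx": -0.005,"ty": 0.061,"tz": -0.117,"ax": 0,"ay": 0,"az": 0},
  {"fingers": 1,"tx": -0.005,"ty": 0.061,"tz": -0.117,"ax": 0,"ay": 0,"az": 0},
  {"fingers": 1,"tx": -0.005,"ty": 0.061,"tz": -0.117,"ax": 0,"ay": 0,"az": 0},
])

```text
time_s: 16.02
tcp_pos: [0.5404, -0.0605, 0.1586]
ee_rot: [[-0.004, -0.831, -0.556], [0.0, -0.556, 0.831], [-1.0, 0.003, 0.002]]
wrist_force: [-0.2, 0.1, -3.9]
gripper_width: 0.272
```

>>> play_rows([
  {"fingers": 1,"tx": 0,"ty": 0,"tz": 0,"ax": 0,"ay": 0,"az": 0},
  {"fingers": 1,"tx": 0,"ty": 0,"tz": 0,"ax": 0,"ay": 0,"az": 0},
  {"fingers": 1,"tx": 0,"ty": 0,"tz": 0,"ax": 0,"ay": 0,"az": 0},
])

```text
time_s: 16.27
tcp_pos: [0.5416, -0.0578, 0.1602]
ee_rot: [[-0.001, -0.828, -0.561], [0.0, -0.561, 0.828], [-1.0, 0.001, 0.001]]
wrist_force: [-0.3, -0.3, -4.6]
gripper_width: 0.275
```

Run:
```python
from h import *
s=r.sense(); A=np.array(s['tcp_pos']); R=np.array(s['ee_rot']); print(A,s['gripper_width'],s['wrist_force'],s['time_s'],np.degrees(np.arctan2(R[1,1],R[0,1])))
h=[0.5271,-0.1045,-0.1914]
p=viewer.capture('wrist'); save('w3.png',p['image'])
q=viewer.capture('top'); save('t3.png',cv2.resize(q['image'][160:340,300:540],(800,600),interpolation=cv2.INTER_CUBIC)); print(spotter.find_in('lever_pad',q)[:1])
C=[[.09,.13,.044],[.085,.125,.044],[.085,.125,.016],[.085,0,.044],[-.085,.125,.044],[.09,-.13,.044],[-.09,.13,.044]]
print('wrist',proj(p,place(h,C),s).round().tolist()); print('top',proj(q,place(h,C)).round(1).tolist())
go(s,place(h,[[.025,.065,.105]])[0],34.03+180)
```

```text
[ 0.54155808 -0.05776231  0.16018044] 0.2754221511468782 [-0.25176624 -0.34346266 -4.5601678 ] 16.2667 -145.8729082856642
[{'uv': [498.2, 278.3], 'score': 0.92}]
wrist [[156.0, 240.0], [167.0, 241.0], [181.0, 231.0], [291.0, 106.0], [338.0, 389.0], [446.0, -76.0], [338.0, 397.0]]
top [[370.6, 210.2], [372.3, 212.6], [370.7, 214.6], [423.6, 223.3], [358.6, 283.3], [476.8, 232.3], [356.1, 284.9]]
t [ 0.0735 -0.034  -0.0032] a [ 0.0005  0.0002 -0.0002]
```

View pics/w3.png

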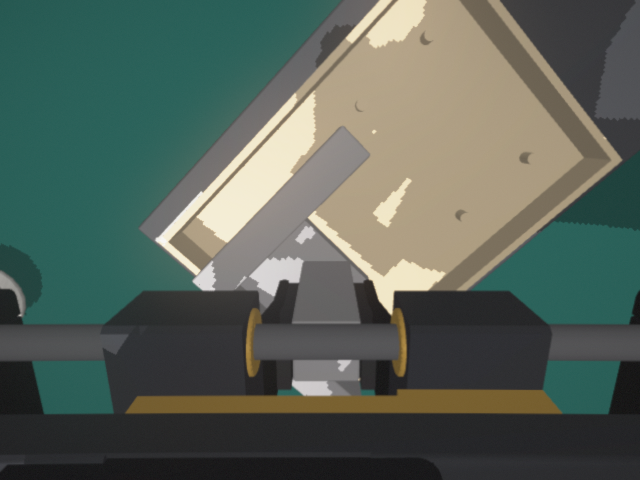

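The square hangs level in the gripper, its leg running from (200,280) to (355,140), parallel to the far wall within about 1°. The shell's outer corner is at (158,238) against (156,240) predicted. Wrist z force of -4.5 N means the square is carried.

>>> play_rows([
  {"fingers": 1,"tx": 0,"ty": -0.034,"tz": -0.003,"ax": 0,"ay": 0,"az": 0},
  {"fingers": 1,"tx": 0.02,"ty": -0.034,"tz": -0.003,"ax": 0,"ay": 0,"az": 0},
  {"fingers": 1,"tx": 0.045,"ty": -0.034,"tz": -0.003,"ax": 0,"ay": 0,"az": 0},
  {"fingers": 1,"tx": 0.07,"ty": -0.034,"tz": -0.003,"ax": 0,"ay": 0,"az": 0},
  {"fingers": 1,"tx": 0.073,"ty": -0.034,"tz": -0.003,"ax": 0,"ay": 0,"az": 0},
])

```text
time_s: 16.83
tcp_pos: [0.5617, -0.046, 0.1025]
ee_rot: [[-0.007, -0.829, -0.56], [-0.0, -0.56, 0.829], [-1.0, 0.006, 0.004]]
wrist_force: [-0.7, 0.1, -3.5]
gripper_width: 0.273
```

>>> play_rows([
  {"fingers": 1,"tx": 0.01,"ty": 0,"tz": 0,"ax": 0,"ay": 0,"az": 0},
  {"fingers": 1,"tx": 0.02,"ty": 0,"tz": 0,"ax": 0,"ay": 0,"az": 0},
  {"fingers": 1,"tx": 0.03,"ty": 0,"tz": 0,"ax": 0,"ay": 0,"az": 0},
  {"fingers": 1,"tx": 0.035,"ty": 0,"tz": 0,"ax": 0,"ay": 0,"az": 0},
  {"fingers": 1,"tx": 0.035,"ty": 0,"tz": 0,"ax": 0,"ay": 0,"az": 0},
])

```text
time_s: 17.25
tcp_pos: [0.5638, -0.0464, 0.079]
ee_rot: [[-0.001, -0.829, -0.56], [-0.0, -0.56, 0.829], [-1.0, 0.001, 0.001]]
wrist_force: [-0.5, -0.4, -3.3]
gripper_width: 0.277
```

>>> play_rows([
  {"fingers": 1,"tx": 0,"ty": 0,"tz": 0,"ax": 0,"ay": 0,"az": 0},
  {"fingers": 1,"tx": 0,"ty": 0,"tz": 0,"ax": 0,"ay": 0,"az": 0},
  {"fingers": 1,"tx": 0.004,"ty": 0,"tz": 0,"ax": 0,"ay": 0,"az": 0},
  {"fingers": 1,"tx": 0.006,"ty": 0,"tz": 0,"ax": 0,"ay": 0,"az": 0},
  {"fingers": 1,"tx": 0.006,"ty": 0,"tz": 0,"ax": 0,"ay": 0,"az": 0},
])

```text
time_s: 17.67
tcp_pos: [0.564, -0.0464, 0.0749]
ee_rot: [[-0.001, -0.829, -0.56], [0.0, -0.56, 0.829], [-1.0, 0.0, 0.0]]
wrist_force: [-0.5, 0.6, -3.3]
gripper_width: 0.276
```

>>> play_rows([
  {"fingers": 1,"tx": 0.003,"ty": 0,"tz": 0,"ax": 0,"ay": 0,"az": 0},
  {"fingers": 1,"tx": 0.006,"ty": 0,"tz": 0,"ax": 0,"ay": 0,"az": 0},
  {"fingers": 1,"tx": 0.006,"ty": 0,"tz": 0,"ax": 0,"ay": 0,"az": 0},
])

```text
time_s: 17.92
tcp_pos: [0.5639, -0.0464, 0.0701]
ee_rot: [[-0.001, -0.829, -0.56], [-0.0, -0.56, 0.829], [-1.0, 0.001, 0.001]]
wrist_force: [-0.4, -0.2, -3.5]
gripper_width: 0.274
```

>>> play_rows([
  {"fingers": 1,"tx": 0.002,"ty": 0,"tz": 0,"ax": 0,"ay": 0,"az": 0},
  {"fingers": 1,"tx": 0.003,"ty": 0,"tz": 0,"ax": 0,"ay": 0,"az": 0},
  {"fingers": 1,"tx": 0.003,"ty": 0,"tz": 0,"ax": 0,"ay": 0,"az": 0},
])

```text
time_s: 18.17
tcp_pos: [0.5641, -0.0464, 0.0682]
ee_rot: [[-0.0, -0.829, -0.56], [-0.0, -0.56, 0.829], [-1.0, 0.0, 0.0]]
wrist_force: [-0.3, -0.0, -4.2]
gripper_width: 0.274
```

>>> play_rows([
  {"fingers": 1,"tx": 0.002,"ty": 0,"tz": 0,"ax": 0,"ay": 0,"az": 0},
  {"fingers": 1,"tx": 0.002,"ty": 0,"tz": 0,"ax": 0,"ay": 0,"az": 0},
  {"fingers": 1,"tx": 0.002,"ty": 0,"tz": 0,"ax": 0,"ay": 0,"az": 0},
])

```text
time_s: 18.42
tcp_pos: [0.5645, -0.0464, 0.0679]
ee_rot: [[0.001, -0.828, -0.56], [-0.0, -0.56, 0.828], [-1.0, -0.0, -0.001]]
wrist_force: [-3.4, 0.9, 4.9]
gripper_width: 0.27
```

>>> play_rows([
  {"fingers": 1,"tx": 0,"ty": -0.004,"tz": 0,"ax": 0,"ay": 0,"az": 0},
  {"fingers": 1,"tx": 0,"ty": -0.008,"tz": 0,"ax": 0,"ay": 0,"az": 0},
  {"fingers": 1,"tx": 0,"ty": -0.012,"tz": 0,"ax": 0,"ay": 0,"az": 0},
  {"fingers": 1,"tx": 0,"ty": -0.012,"tz": 0,"ax": 0,"ay": 0,"az": 0},
  {"fingers": 1,"tx": 0,"ty": -0.012,"tz": 0,"ax": 0,"ay": 0,"az": 0},
])

```text
time_s: 18.83
tcp_pos: [0.5721, -0.0417, 0.0679]
ee_rot: [[0.001, -0.828, -0.56], [-0.001, -0.56, 0.828], [-1.0, -0.0, -0.001]]
wrist_force: [-2.0, -0.6, 5.1]
gripper_width: 0.271
```

>>> play_rows([
  {"fingers": 1,"tx": 0,"ty": -0.002,"tz": 0,"ax": 0,"ay": 0,"az": 0},
  {"fingers": 1,"tx": 0,"ty": -0.003,"tz": 0,"ax": 0,"ay": 0,"az": 0},
  {"fingers": 1,"tx": 0,"ty": -0.003,"tz": 0,"ax": 0,"ay": 0,"az": 0},
])

```text
time_s: 19.08
tcp_pos: [0.5735, -0.0407, 0.0679]
ee_rot: [[-0.0, -0.828, -0.56], [-0.001, -0.56, 0.828], [-1.0, 0.001, -0.001]]
wrist_force: [-3.7, -2.2, 6.5]
gripper_width: 0.27
```

>>> play_rows([
  {"fingers": 1,"tx": 0,"ty": -0.001,"tz": 0,"ax": 0,"ay": 0,"az": 0},
  {"fingers": 1,"tx": 0,"ty": -0.002,"tz": 0,"ax": 0,"ay": 0,"az": 0},
  {"fingers": 1,"tx": 0,"ty": -0.002,"tz": 0,"ax": 0,"ay": 0,"az": 0},
])

```text
time_s: 19.33
tcp_pos: [0.574, -0.0402, 0.068]
ee_rot: [[-0.002, -0.829, -0.559], [-0.001, -0.559, 0.829], [-1.0, 0.002, -0.0]]
wrist_force: [-5.9, -3.4, 7.5]
gripper_width: 0.276
```

>>> play_rows([
  {"fingers": 1,"tx": 0,"ty": -0.001,"tz": 0,"ax": 0,"ay": 0,"az": 0},
  {"fingers": 1,"tx": 0,"ty": -0.002,"tz": 0,"ax": 0,"ay": 0,"az": 0},
  {"fingers": 1,"tx": 0,"ty": -0.002,"tz": 0,"ax": 0,"ay": 0,"az": 0},
])

```text
time_s: 19.58
tcp_pos: [0.5741, -0.0401, 0.068]
ee_rot: [[-0.004, -0.829, -0.559], [-0.002, -0.559, 0.829], [-1.0, 0.005, 0.001]]
wrist_force: [-7.4, -4.7, 9.8]
gripper_width: 0.27
```

>>> play_rows([
  {"fingers": 1,"tx": 0,"ty": -0.001,"tz": 0,"ax": 0,"ay": 0,"az": 0},
  {"fingers": 1,"tx": 0,"ty": -0.002,"tz": 0,"ax": 0,"ay": 0,"az": 0},
  {"fingers": 1,"tx": 0,"ty": -0.002,"tz": 0,"ax": 0,"ay": 0,"az": 0},
])

```text
time_s: 19.83
tcp_pos: [0.5742, -0.0399, 0.0681]
ee_rot: [[-0.007, -0.829, -0.559], [-0.003, -0.559, 0.829], [-1.0, 0.007, 0.001]]
wrist_force: [-10.0, -6.6, 12.5]
gripper_width: 0.278
```

Run:
```python
from h import *
s=r.sense(); A=np.array(s['tcp_pos']); R=np.array(s['ee_rot']); print(A,s['wrist_force'],s['moment'],s['time_s'],np.degrees(np.arctan2(R[1,1],R[0,1])))
h=[0.5271,-0.1045,-0.1914]; c,n=np.cos(h[2]),np.sin(h[2]); F=np.array(s['wrist_force']); print('holder frame F',c*F[0]+n*F[1],-n*F[0]+c*F[1])
d=A-place(h,[[0.035,.075,0]])[0]; print('err holder',c*d[0]+n*d[1],-n*d[0]+c*d[1])
p=viewer.capture('top'); save('t4.png',cv2.resize(p['image'][185:275,340:460],(800,600),interpolation=cv2.INTER_CUBIC))
p=viewer.capture('wrist'); save('w4.png',p['image'])
```

```text
[ 0.57422991 -0.03993444  0.06813912] [-9.96729599 -6.55962621 12.46839476] [-1.90176979  2.5617394  -0.13842641] 19.8333 -146.0296637620817
holder frame F -8.53742115457322 -8.335953776115673
err holder -0.0010132671587194408 -0.002647791447093921
```

View pics/w4.png

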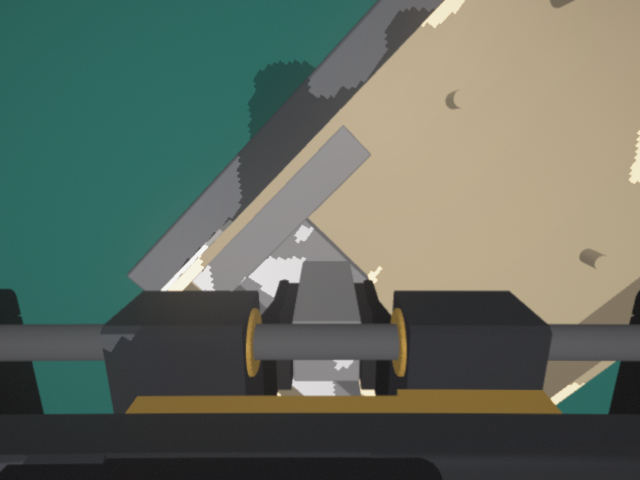

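>>> play_rows([
  {"fingers": 1,"tx": -0.002,"ty": 0,"tz": 0,"ax": 0,"ay": 0,"az": 0},
  {"fingers": 1,"tx": -0.002,"ty": 0,"tz": 0,"ax": 0,"ay": 0,"az": 0},
  {"fingers": 1,"tx": -0.002,"ty": 0,"tz": 0,"ax": 0,"ay": 0,"az": 0},
])

```text
time_s: 20.18
tcp_pos: [0.5745, -0.0389, 0.0682]
ee_rot: [[-0.006, -0.829, -0.559], [-0.001, -0.559, 0.829], [-1.0, 0.006, 0.002]]
wrist_force: [-7.2, -3.8, 5.0]
gripper_width: 0.274
```

>>> play_rows([
  {"fingers": 1,"tx": 0,"ty": -0.001,"tz": 0.001,"ax": 0,"ay": 0,"az": 0},
  {"fingers": 1,"tx": 0,"ty": -0.002,"tz": 0.002,"ax": 0,"ay": 0,"az": 0},
  {"fingers": 1,"tx": 0,"ty": -0.002,"tz": 0.002,"ax": 0,"ay": 0,"az": 0},
])

```text
time_s: 20.43
tcp_pos: [0.5748, -0.0372, 0.0683]
ee_rot: [[-0.007, -0.829, -0.559], [-0.002, -0.559, 0.829], [-1.0, 0.007, 0.002]]
wrist_force: [-6.5, -5.2, 4.5]
gripper_width: 0.273
```

>>> play_rows([
  {"fingers": 1,"tx": 0,"ty": 0.001,"tz": -0.001,"ax": 0,"ay": 0,"az": 0},
  {"fingers": 1,"tx": 0,"ty": 0.001,"tz": -0.003,"ax": 0,"ay": 0,"az": 0},
  {"fingers": 1,"tx": 0,"ty": 0,"tz": -0.004,"ax": 0,"ay": 0,"az": 0},
  {"fingers": 1,"tx": 0,"ty": 0,"tz": -0.004,"ax": 0,"ay": 0,"az": 0},
])

```text
time_s: 20.77
tcp_pos: [0.5749, -0.0375, 0.0683]
ee_rot: [[-0.01, -0.829, -0.558], [0.001, -0.559, 0.829], [-1.0, 0.008, 0.006]]
wrist_force: [-12.0, 5.1, 10.3]
gripper_width: 0.27
```

Run:
```python
from h import *
a=cv2.imread('pics/w4.png')[100:300,120:390]; b=cv2.resize(cv2.imread('pics/t4.png'),(390,292))
a=cv2.resize(a,(790,585),interpolation=cv2.INTER_CUBIC); cv2.imwrite('pics/c4.png',a)
```

```text
(no output)
```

View pics/c4.png

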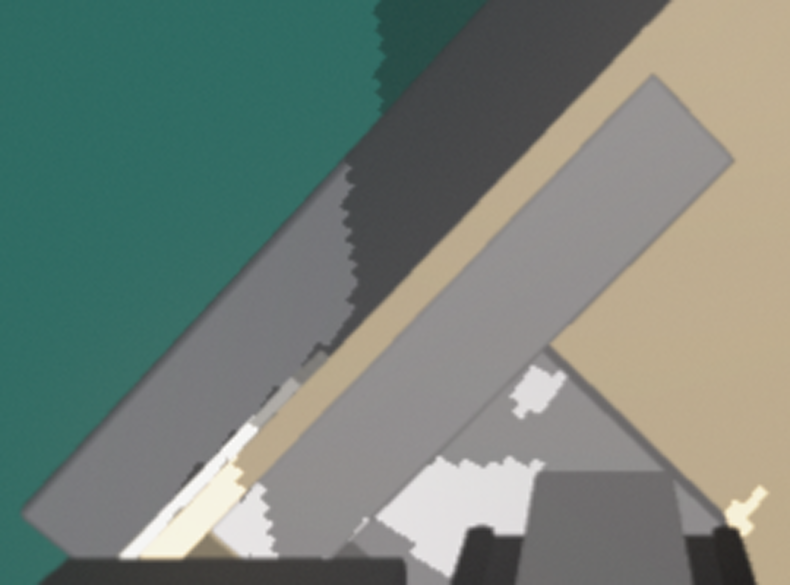

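Crop: the square's leg lies along the far wall, parallel to it. When I eased the downward force, the square slid another 2.7 mm towards the left wall, so friction had been holding it. I now press on y with less downward load.

>>> play_rows([
  {"fingers": 1,"tx": -0.0015,"ty": 0,"tz": 0.003,"ax": 0,"ay": 0,"az": 0},
  {"fingers": 1,"tx": -0.0015,"ty": -0.001,"tz": 0.005,"ax": 0,"ay": 0,"az": 0},
  {"fingers": 1,"tx": -0.0015,"ty": -0.001,"tz": 0.005,"ax": 0,"ay": 0,"az": 0},
])

```text
time_s: 21.02
tcp_pos: [0.5751, -0.036, 0.0687]
ee_rot: [[-0.007, -0.829, -0.559], [-0.002, -0.559, 0.829], [-1.0, 0.007, 0.002]]
wrist_force: [-4.6, -4.3, 1.2]
gripper_width: 0.274
```

>>> play_rows([
  {"fingers": 1,"tx": 0,"ty": -0.001,"tz": 0.001,"ax": 0,"ay": 0,"az": 0},
  {"fingers": 1,"tx": 0,"ty": -0.0015,"tz": 0.0015,"ax": 0,"ay": 0,"az": 0},
  {"fingers": 1,"tx": 0,"ty": -0.0015,"tz": 0.0015,"ax": 0,"ay": 0,"az": 0},
])

```text
time_s: 21.27
tcp_pos: [0.5751, -0.0358, 0.0687]
ee_rot: [[-0.008, -0.829, -0.559], [-0.004, -0.559, 0.829], [-1.0, 0.009, 0.001]]
wrist_force: [-6.0, -10.4, 1.9]
gripper_width: 0.275
```

>>> play_rows([
  {"fingers": 1,"tx": 0,"ty": -0.001,"tz": 0.001,"ax": 0,"ay": 0,"az": 0},
  {"fingers": 1,"tx": 0,"ty": -0.0015,"tz": 0.0015,"ax": 0,"ay": 0,"az": 0},
  {"fingers": 1,"tx": 0,"ty": -0.0015,"tz": 0.0015,"ax": 0,"ay": 0,"az": 0},
])

```text
time_s: 21.52
tcp_pos: [0.5751, -0.0357, 0.0689]
ee_rot: [[-0.009, -0.829, -0.559], [-0.006, -0.559, 0.829], [-1.0, 0.011, 0.0]]
wrist_force: [-5.0, -16.2, 3.1]
gripper_width: 0.274
```

Both walls are now reached: y reads -16 N with little downward load. The tool has tilted about 0.6° under the push, so I correct that and balance the two pushes.

>>> play_rows([
  {"fingers": 1,"tx": 0,"ty": 0,"tz": -0.001,"ax": 0,"ay": 0,"az": -0.002},
  {"fingers": 1,"tx": 0.0005,"ty": -0.0005,"tz": -0.0025,"ax": 0,"ay": 0,"az": -0.004},
  {"fingers": 1,"tx": 0.0005,"ty": -0.0005,"tz": -0.0025,"ax": 0,"ay": 0,"az": -0.004},
  {"fingers": 1,"tx": 0.0005,"ty": -0.0005,"tz": -0.0025,"ax": 0,"ay": 0,"az": -0.004},
])

```text
time_s: 21.85
tcp_pos: [0.5749, -0.036, 0.068]
ee_rot: [[-0.002, -0.829, -0.559], [0.003, -0.559, 0.829], [-1.0, 0.0, 0.003]]
wrist_force: [-7.1, -10.2, 3.8]
gripper_width: 0.271
```

```bash
cat >> h.py <<'E'
def rep():
    s=r.sense(); A=np.array(s['tcp_pos']); R=np.array(s['ee_rot']); F=np.array(s['wrist_force'])
    h=[0.5271,-0.1045,-0.1914]; c,n=np.cos(h[2]),np.sin(h[2])
    print(s['time_s'],'pos',A.round(4),'Fh',round(c*F[0]+n*F[1],1),round(-n*F[0]+c*F[1],1),round(F[2],1),'M',np.round(s['moment'],2))
    print('tilt (tool y,z comp of down)',np.degrees(R.T@[0,0,-1])[1:].round(2),'yaw',np.degrees(np.arctan2(R[1,1],R[0,1])).round(2)+360,'grip',round(s['gripper_width']*87,1))
    d=A-place(h,[[0.035,.075,0]])[0]; print('err holder mm',1e3*(c*d[0]+n*d[1]).round(4),1e3*(-n*d[0]+c*d[1]).round(4))
    return s
E
python3 - <<'E'
from h import *
rep()
E
```

```text
21.85 pos [ 0.5749 -0.036   0.068 ] Fh -5.0 -11.3 3.8 M [-3.14  2.54 -0.  ]
tilt (tool y,z comp of down) [-0.   -0.18] yaw 213.96 grip 23.6
err holder mm -1.1 1.3
```

>>> play_rows([
  {"fingers": 1,"tx": 0.0005,"ty": -0.0008,"tz": -0.0008,"ax": 0,"ay": 0,"az": 0},
  {"fingers": 1,"tx": 0.001,"ty": -0.0015,"tz": -0.0015,"ax": 0,"ay": 0.001,"az": -0.001},
  {"fingers": 1,"tx": 0.001,"ty": -0.0015,"tz": -0.0015,"ax": 0,"ay": 0.001,"az": -0.001},
  {"fingers": 1,"tx": 0.001,"ty": -0.0015,"tz": -0.0015,"ax": 0,"ay": 0.001,"az": -0.001},
])

```text
time_s: 22.18
tcp_pos: [0.5749, -0.036, 0.0679]
ee_rot: [[-0.001, -0.829, -0.559], [0.002, -0.559, 0.829], [-1.0, -0.0, 0.002]]
wrist_force: [-13.3, -7.2, 10.7]
gripper_width: 0.274
```

>>> play_rows([
  {"fingers": 1,"tx": 0,"ty": 0,"tz": 0,"ax": 0,"ay": 0,"az": 0},
  {"fingers": 1,"tx": 0,"ty": 0,"tz": 0,"ax": 0,"ay": 0,"az": 0},
  {"fingers": 1,"tx": 0,"ty": 0,"tz": 0,"ax": 0,"ay": 0,"az": 0},
  {"fingers": 1,"tx": 0,"ty": 0,"tz": 0,"ax": 0,"ay": 0,"az": 0},
])

```text
time_s: 22.52
tcp_pos: [0.5749, -0.036, 0.0679]
ee_rot: [[-0.001, -0.829, -0.559], [0.002, -0.559, 0.829], [-1.0, -0.0, 0.002]]
wrist_force: [-12.5, -6.8, 11.6]
gripper_width: 0.272
```

Run:
```python
from h import *
s=rep()
p=viewer.capture('wrist'); q=viewer.capture('top'); sc=viewer.capture('scene')
print(spotter.find_in('lever_pad',q)[:1],spotter.find_in('lever_pad',sc)[:1])
a=cv2.resize(p['image'][90:290,120:390],(400,296),interpolation=cv2.INTER_CUBIC)
b=cv2.resize(q['image'][190:301,340:490],(400,296),interpolation=cv2.INTER_CUBIC)
c=cv2.resize(sc['image'][200:350,60:263],(400,296),interpolation=cv2.INTER_CUBIC)
d=cv2.resize(sc['image'][230:342,180:332],(400,296),interpolation=cv2.INTER_CUBIC)
save('m5.png',np.vstack([np.hstack([a,b]),np.hstack([c,d])]))
```

```text
22.5167 pos [ 0.5749 -0.036   0.0679] Fh -11.0 -9.0 11.6 M [-2.32  4.04 -0.04]
tilt (tool y,z comp of down) [ 0.02 -0.1 ] yaw 213.96 grip 23.7
err holder mm -1.0 1.3
[{'uv': [499.8, 280.5], 'score': 0.59}] [{'uv': [115.9, 258.9], 'score': 0.55}]
```

View pics/m5.png

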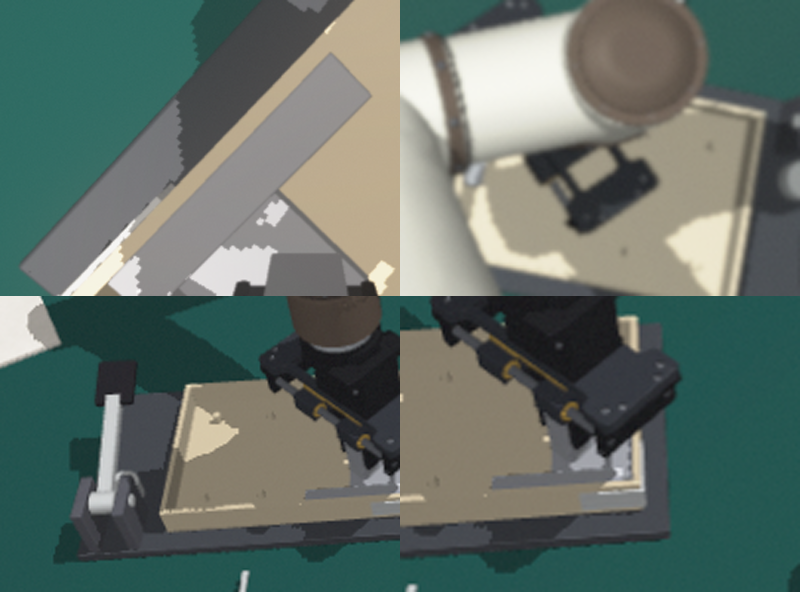

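>>> play_rows([
  {"fingers": 1,"tx": 0,"ty": 0,"tz": 0,"ax": 0.004,"ay": 0,"az": 0},
  {"fingers": 1,"tx": 0,"ty": 0,"tz": 0,"ax": 0.004,"ay": 0,"az": 0},
  {"fingers": 1,"tx": 0,"ty": 0,"tz": 0,"ax": 0.004,"ay": 0,"az": 0},
])

```text
time_s: 23.02
tcp_pos: [0.575, -0.0361, 0.0679]
ee_rot: [[-0.001, -0.835, -0.55], [0.001, -0.55, 0.835], [-1.0, -0.0, 0.001]]
wrist_force: [-12.6, -6.7, 10.4]
gripper_width: 0.273
```

```bash
python3 -c "
from h import *
rep()"
```

```text
23.0167 pos [ 0.575  -0.0361  0.0679] Fh -11.1 -8.9 10.4 M [-2.27  4.05  0.57]
tilt (tool y,z comp of down) [ 0.   -0.08] yaw 213.39 grip 23.8
err holder mm -1.0 1.3
```

>>> play_rows([
  {"fingers": 1,"tx": 0,"ty": 0,"tz": 0,"ax": -0.004,"ay": 0,"az": 0},
  {"fingers": 1,"tx": 0,"ty": 0,"tz": 0,"ax": -0.008,"ay": 0,"az": 0},
  {"fingers": 1,"tx": 0,"ty": 0,"tz": 0,"ax": -0.008,"ay": 0,"az": 0},
])

```text
time_s: 23.27
tcp_pos: [0.5749, -0.036, 0.0679]
ee_rot: [[-0.001, -0.824, -0.567], [0.002, -0.567, 0.824], [-1.0, -0.001, 0.002]]
wrist_force: [-12.8, -6.5, 10.2]
gripper_width: 0.275
```

```bash
python3 -c "
from h import *
rep()"
```

```text
23.2667 pos [ 0.5749 -0.036   0.0679] Fh -11.4 -8.9 10.2 M [-2.32  4.01 -0.6 ]
tilt (tool y,z comp of down) [ 0.05 -0.13] yaw 214.53 grip 23.9
err holder mm -1.1 1.3
```

>>> play_rows([
  {"fingers": 1,"tx": 0,"ty": 0,"tz": 0,"ax": 0.004,"ay": 0,"az": 0},
  {"fingers": 1,"tx": 0,"ty": 0,"tz": 0,"ax": 0.004,"ay": 0,"az": 0},
  {"fingers": 1,"tx": 0,"ty": 0,"tz": 0,"ax": 0.004,"ay": 0,"az": 0},
  {"fingers": 1,"tx": 0,"ty": 0,"tz": 0,"ax": 0.004,"ay": 0,"az": 0},
])

```text
time_s: 23.6
tcp_pos: [0.5749, -0.036, 0.0679]
ee_rot: [[-0.001, -0.829, -0.559], [0.002, -0.559, 0.829], [-1.0, -0.0, 0.002]]
wrist_force: [-12.7, -6.9, 9.4]
gripper_width: 0.272
```

```bash
python3 -c "
from h import *
rep(); print(job.finish_job())"
```

```text
23.6 pos [ 0.5749 -0.036   0.0679] Fh -11.2 -9.2 9.4 M [-2.22  4.01  0.05]
tilt (tool y,z comp of down) [ 0.02 -0.11] yaw 213.97 grip 23.6
err holder mm -1.1 1.3
the job is handed in; nothing more can be done
None
```

I pumped the lever through four full strokes, one more than asked. Then I gripped the aluminium square by its post, set it on the shell floor and pressed it into the far left corner. I handed the job in at 23.6 s, still gripping and pressing; the hand-in gives no verdict.

**Last checks:**
- **Pressing:** about 11 N against the far wall and 9 N against the left wall. The position did not change between the last readings.
- **Flat on the floor:** the tool tilt is 0.1°, and its height matches first contact with the floor.
- **Square to the walls:** a small twist of ±0.6° met equal resistance both ways (±0.6 N m), so both faces lie against the walls.
- **Lever:** seen up in the last scene picture.
- **Other things:** the bottle, spool, screwdriver and the pink and orange look-alikes were not approached. I did not look at them again at the end.

**What disagreed or went less well:**
- **Second stroke:** it hit the lever's stop with about 52 N, through the closed fingertips. I slowed the later strokes, which stayed under 30 N.
- **First push into the corner:** it stalled on floor friction about 4 mm short of the left wall, although the forces looked balanced. I eased the downward load and pushed it home.
- **Final position:** it differs from my camera estimate by -1.1 mm in x and +1.3 mm in y (holder axes), within the camera calibration.

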